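# Crack the sealed pot and hold it vented

## Robot

A 6-joint arm with a two-finger parallel gripper is mounted at the origin on a cart in front of the work surface, level with it; the furniture and walls round the work are solid. World frame = base frame: x ahead of the robot, y to its left, z up, the work surface at z = 0. Lengths are in mm, angles in rad, forces in N, time in s.
With the tool pointing down it reaches from about 300 to 775 mm from the base axis. Payload 14.6 kg.
Tool frame: the origin (TCP) lies between the finger pads; the fingertips stand 19 mm ahead of it and the grasp point (between the pads) is the TCP (manip.tcp_to_tips is the distance from the TCP to the fingertips, in mm); x points along the fingers, z is the direction in which the jaws open and shut, and the axes are right-handed (so a half turn about x gives the same grasp; the last joint's range is limited). The gripper opens to 94 mm and grips with 3 to 60 N. Pads are 16 mm wide; open, the fingers measure 119 mm over their backs; the gripper's body (75 mm by 177 mm) begins 78 mm behind the grasp point.
Start: joints at [1.206, 0.3, 1.521, -0, 1.321, -0.067], TCP at [161.377, 525.782, 224.446] pointing down, gripper open.
Joint ranges: [-3.03, 3.03], [-0.79, 2.21], [0.23, 2.52], [-1.04, 4.18], [0, 3.07], [-2.55, 2.55]. Speed limits (rad/s): [2.22, 2.22, 2.57, 3.14, 3.14, 3.14].

## Interface

Orientations are given as [roll, pitch, yaw] about the fixed x, y, z axes, in that order (R = Rz(yaw) Ry(pitch) Rx(roll)).
In Python, from cell import manip gives the robot as it stands.
- The arm moves only by the tool jog_arm, never from a script. Its argument "moves" is a list that holds one entry, the list of rows, each a list of 6 numbers: the shift along the world's x, y, z in mm, then the turn, a rotation vector about the world's x, y, z in degrees. In form: [[[dx, dy, dz, wx, wy, wz], ...]]. A call has 1 to 5 rows; each row shifts and turns the pose as measured when the row begins; what a row does not reach is not made up. A row lasts 1/10 s, in which the tool goes at most 50 mm and 8.59 degrees, less where a joint would pass 70% of its speed; a pose out of reach is approached as far as the arm can. A call is refused whole if a number of a shift passes 50 or a number of a turn 8.59, either way. A call with a gripper value outside its range is refused whole. "gripper" is the opening, from -1 (shut) to 1 (fully open), set as the call begins (left out, the last holds). The fingers move at their own pace and stop on an object; "squeeze" is the grip in N (left out, the last holds). Time passes only in rows, so rows that do not move let the fingers close. It gives the time, the measured TCP pose, the force and the opening at its end, in the units of the state.
- manip.read_state(): the state, without advancing time (a new reading comes with each control period).
- manip.camera(name): name is "scene" or "top" or "wrist"; returns (picture, depth): 384x512x3 uint8, blue, green, red; 384x512 float32, mm along the optical axis (not along the pixel's ray), 0 where there is no reading.
- manip.camera_params(name): a dict with "fx", "fy", "cx", "cy" (pixels), "rvec" (rotation vector, rad) and "tvec" (3), from world to camera coordinates, as OpenCV has them. Camera axes: x right, y down, z forward; pixel columns grow to the right and rows downward; lengths in mm; the calibration is good to about 2 mm. The wrist camera is an equidistant fisheye: a pixel r from the principal point sees the ray r / f radians off the axis. A picture is of the moment at which its call begins: read the wrist's pose just before it. camera_params takes no time and is no camera call; for the wrist camera it gives the pose at the moment of the call.
- manip.sign_off(): hands the job in, once; it reports no verdict.
The state is a dict: "clock": time; "joints": joint angles; "qd": joint speeds; "effort": joint torques, N m; "eef_pos": TCP position; "eef_rot": TCP orientation; "wrist_force": force on the tool from outside, world axes, zero at the start; "moment": the same for the moment, N m; "finger_gap": finger opening in mm.
Only numpy, scipy, OpenCV 4.12 (cv2) and the standard library are available. Lean on these libraries where they do the work, as an engineer would, in place of code of your own. Each camera call takes 0.05 s, during which the arm holds its last target. There are 200 camera calls.

## Task

Lift the heavy hold-down ring up off the post of the sealed pot's lid and set it down flat on the bench beside the pot, leaving the lid shut meanwhile. Then grip the post, pull the lid straight up until its sticky seal lets go, without jerking it away from the pot, and keep holding it level over the pot's mouth about 2 cm open so the pot can vent: the job finishes with the lid still held in the gripper. Leave the other things on the bench alone.

Things in the scene. Friction and masses are not known exactly. Their poses are not given: they have to be found in the camera images.
- pot: Round bare-metal pot screwed to the bench with four small lugs at its foot (they reach 82 mm from its axis, 11 mm high). Outer diameter 124 mm, mouth diameter 92 mm, rim 80 mm above the bench. Origin: centre of its underside, on the bench; z up. The bench frame has solid corner posts at its front edge (x 0.35 to 0.5 m, at y about +0.45 and -0.52 m): swing the arm in behind them, close to the base.
- lid: Loose metal lid of the pot, about 0.25 kg: a disc of diameter 116 mm, 8 mm thick, that rests on the pot's rim, with a plug of diameter 86 mm reaching 12.7 mm down into the mouth, and an upright post of diameter 22 mm and height 50 mm on the centre of its top. Origin: centre of the disc's underside (80 mm above the bench when shut); z up along the post.
- rim (a point): Centre of the pot's mouth at the height of its rim, 80 mm above the bench. The lid's origin lies here (within 1 mm) when it is shut. A springy rubber seal inside the mouth holds the lid: pulling the lid straight up meets a peak of about 10 to 20 N (lid's weight included) within the first 3 to 5 mm, then lets go suddenly.
- post_top (a point): Centre of the top end of the lid's post, 58 mm above the lid's origin.
- ring: Loose dark steel hold-down ring, about 0.35 kg, outer diameter 56 mm, hole diameter 30 mm, 26 mm high. It starts round the post, lying flat on the lid's top. Origin: centre of its underside; z along its axis.
- flange: Bystander: small turned metal flange, 53 x 53 x 15 mm, lying on the bench to the left. Origin: centre of its underside.
- hex_keys: Bystander: set of hex keys standing in a black holder, 37 x 75 x 84 mm, behind the work. Origin: centre of its underside.
- bush: Bystander: plain round bush, 32 mm diameter, 34 mm high, behind the work. Origin: centre of its underside.
- spanner: Bystander: combination spanner, 181 mm long (along its own y), 30 mm wide, 10 mm high, lying on the bench to the right. Origin: centre of its underside.
Mind the look-alikes: they are no part of the job. What is shaped like the lid but yellow is not meant.

How it is judged:
By the outcome, as a careful person would: the job done as asked, in the order asked, and still so for the second after the job is handed in, while the arm keeps its last pose, push and grip.
It also fails if it takes over 56 s, if anything falls off the work surface, if the arm or the gripper's body presses on something with over 40 N, if the wrist force passes 120 N, or if a joint passes its speed limit or range.

## Working session

There is one attempt and no reset: what is moved stays moved. The work goes in short steps, Python scripts to look and compute and a tool call to move; the robot and the scene stay as the last step left them, time stands still between calls to the robot, and variables do not carry over. Pictures are saved under pics/ and viewed, about 8 in all and at most 12, crops included, and the job is handed in when it is done.

Besides the shell and the picture viewer there is one more tool, called after "Emit:" by a JSON object that holds its "api" and its "payload", one argument or row to a line. jog_arm: Moves the arm, as the interface text tells. Its arguments: {"type":"object","properties":{"moves":{"type":"array","items":{"type":"array","items":{"type":"array","items":{"type":"number"}}}},"gripper":{"type":"number"},"squeeze":{"type":"number"}},"required":["moves"]}

```bash
ls; mkdir -p pics; cat > h.py <<'E'
import numpy as np, cv2
from cell import manip
def grab(n):
    p=manip.camera_params(n); im,d=manip.camera(n); return im,d,p
def world(p,d,u,v):
    z=d[int(v),int(u)]; c=np.array([(u-p['cx'])/p['fx']*z,(v-p['cy'])/p['fy']*z,z])
    R=cv2.Rodrigues(np.array(p['rvec'],float))[0]; return R.T@(c-np.array(p['tvec'],float).ravel())
def cloud(p,d):
    v,u=np.mgrid[:d.shape[0],:d.shape[1]]
    c=np.stack([(u-p['cx'])/p['fx']*d,(v-p['cy'])/p['fy']*d,d],-1)
    R=cv2.Rodrigues(np.array(p['rvec'],float))[0]; w=(c-np.array(p['tvec'],float).ravel())@R; w[d<=0]=np.nan; return w
E
python3 - <<'E'
from h import *
for n in('top','scene'):
    im,d,p=grab(n); np.savez('/tmp/'+n,im=im,d=d); import pickle; pickle.dump(p,open('/tmp/'+n+'.pkl','wb'))
    cv2.imwrite(f'pics/{n}0.png',im)
print(manip.read_state())
E
```

```text
pics
{'clock': 0.1, 'joints': array([ 1.20640784e+00,  3.00403640e-01,  1.52149236e+00,  7.58116609e-06,
        1.32066220e+00, -6.66185068e-02]), 'qd': array([ 0.00096712, -0.00221217,  0.00074495, -0.00054673,  0.00153406,
        0.00062039]), 'effort': array([ 4.33881840e-03, -5.32650054e+01, -3.53280008e+01,  7.10225408e-02,
        2.35884462e-02, -1.00901232e-04]), 'eef_pos': array([161.30468864, 525.60925452, 223.96084374]), 'eef_rot': array([ 3.06736891,  1.56983074, -1.94279192]), 'wrist_force': array([0.18086585, 0.21110436, 0.36687105]), 'moment': array([ 0.02107067, -0.01476357,  0.00980928]), 'finger_gap': 94.32640508370763}
```

View pics/top0.png

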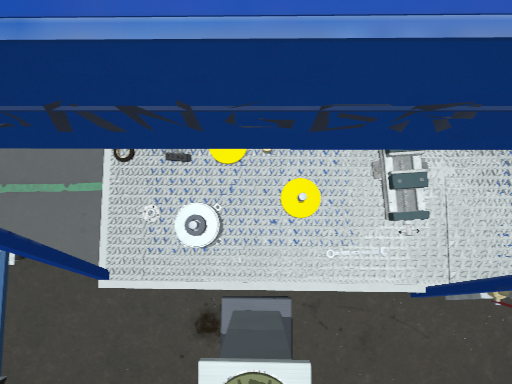

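View pics/scene0.png

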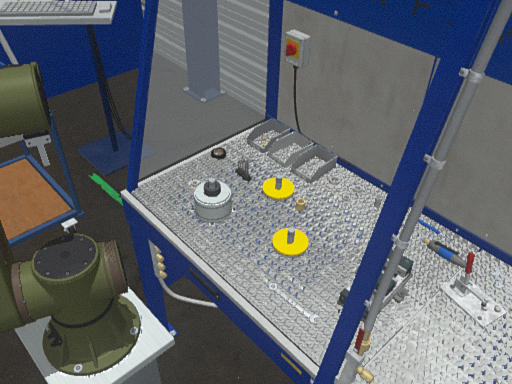

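The top view shows the real pot at about (197,226), with its dark ring and post. There are yellow look-alike lids at (301,198) and (228,150), the flange at (151,213) and the spanner at (355,253).

```bash
python3 - <<'E'
from h import *
import pickle
for n,pts in (('top',[(193,225),(200,218),(183,232),(197,207),(301,198),(302,195),(151,213),(331,253),(384,253),(100,280),(178,157)]),('scene',[(212,184),(212,191),(278,184),(290,234)])):
    f=np.load(f'/tmp/{n}.npz'); d=f['d']; p=pickle.load(open(f'/tmp/{n}.pkl','rb'))
    for u,v in pts: print(n,u,v,world(p,d,u,v).round(0))
    w=cloud(p,d); c=world(p,d,200,218) if n=='top' else world(p,d,212,191)
    near=np.hypot(w[...,0]-c[0],w[...,1]-c[1])<90
    for lo,hi in((83,95),(107,121),(128,150)):
        m=near&(w[...,2]>lo)&(w[...,2]<hi); q=w[m]
        if len(q)>3: print(lo,hi,len(q),q.mean(0).round(1),(q.min(0)+q.max(0)).round(1)/2,np.ptp(q,0).round())
E
```

```text
top 193 225 [535. 157. 137.]
top 200 218 [553. 143. 115.]
top 183 232 [515. 193.  87.]
top 197 207 [583. 157.  87.]
top 301 198 [ 611. -126.   74.]
top 302 195 [ 619. -129.   70.]
top 151 213 [568. 308.   1.]
top 331 253 [ 458. -218.   11.]
top 384 253 [ 459. -371.    5.]
top 100 280 [371. 453.  -2.]
top 178 157 [734. 229.  17.]
83 95 1079 [535.6 155.8  87.3] [536.15 156.1   88.9 ] [111. 114.  12.]
107 121 256 [535.3 156.1 113.3] [534.6  156.55 112.9 ] [52. 54.  8.]
128 150 59 [536.  156.8 137.1] [535.9 157.6 135.7] [18. 21. 10.]
scene 212 184 [532. 152. 122.]
scene 212 191 [520. 137. 108.]
scene 278 184 [764.  76.  42.]
scene 290 234 [ 607. -135.   59.]
83 95 425 [526.1 146.1  87.1] [531.4  155.05  88.95] [117. 122.  12.]
107 121 131 [529.7 150.7 112.6] [533.  154.2 114. ] [55. 54. 14.]
128 150 34 [533.  155.5 135.2] [536.   158.   136.25] [23. 24. 16.]
```

Emit:
{"api": "jog_arm", "payload": {
  "moves": [
    [[-14, -46, 0, 0, 0, 0], [-14, -46, 0, 0, 0, 0], [-14, -46, 0, 0, 0, 0], [-8, -35, 0, 0, 0, 0], [10, -15, 0, 0, 0, 0]]
  ],
  "gripper": 1
}}

```text
clock: 0.6
eef_pos: [118.6, 331.3, 218.7]
eef_rot: [3.046, 1.562, -1.963]
wrist_force: [0.4, 0.9, 0.8]
finger_gap: 94.2
```

Emit:
{"api": "jog_arm", "payload": {
  "moves": [
    [[44, -20, 2, 0, 0, 0], [42, -25, 2, 0, 0, 0], [38, -32, 2, 0, 0, 0], [34, -36, 2, 0, 0, 0], [30, -38, 2, 0, 0, 0]]
  ]
}}

```text
clock: 1.1
eef_pos: [307.4, 176.0, 229.2]
eef_rot: [3.1, 1.564, -1.9]
wrist_force: [0.2, 0.9, 0.2]
finger_gap: 94.1
```

Emit:
{"api": "jog_arm", "payload": {
  "moves": [
    [[40, -30, 2, 0, 0, 0], [45, -15, 2, 0, 0, 0], [45, 0, 2, 0, 0, 0], [45, 0, 2, 0, 0, 0], [0, 0, 0, 0, 0, 0]]
  ]
}}

```text
clock: 1.6
eef_pos: [489.2, 123.4, 236.1]
eef_rot: [3.063, 1.564, -1.944]
wrist_force: [0.1, -0.7, -0.8]
finger_gap: 94.2
```

```bash
python3 - <<'E'
from h import *
from scipy.spatial.transform import Rotation as Ro
s=manip.read_state(); print(s['eef_pos'],s['joints'],Ro.from_euler('xyz',s['eef_rot']).as_matrix().round(3))
im,d,p=grab('wrist'); print(p); cv2.imwrite('pics/w1.png',im)
E
```

```text
[489.24475312 123.37576011 236.1258409 ] [ 0.1774283   0.19127754  1.62849679 -0.00619522  1.32551584 -1.09672694] [[-0.003 -0.957  0.291]
 [-0.007  0.291  0.957]
 [-1.     0.001 -0.007]]
{'fx': 297.3186396354542, 'fy': 297.3186396354542, 'cx': 252.26759860635747, 'cy': 189.99285291833556, 'rvec': array([-2.35525958, -1.74704166, -0.2070733 ]), 'tvec': array([-258.75473871, -447.22673972,  297.28156221])}
```

View pics/w1.png

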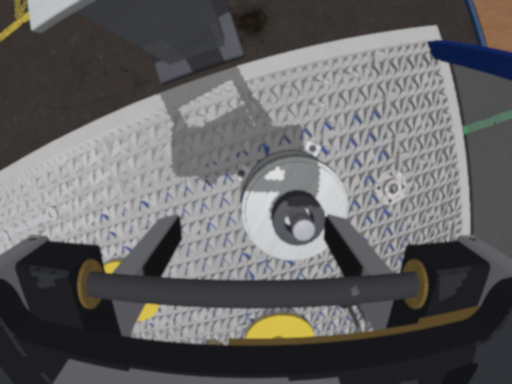

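The wrist view shows the post top at about (303,230), with the ring around it at about (300,218).

```bash
cat >> h.py <<'E'
def fish(p,u,v,z):
    a=np.array([u-p['cx'],v-p['cy']]); r=np.hypot(*a); t=r/p['fx']
    c=np.r_[a/r*np.sin(t),np.cos(t)]; R=cv2.Rodrigues(np.array(p['rvec'],float))[0]
    o=-R.T@np.array(p['tvec'],float).ravel(); k=R.T@c; return o+k*(z-o[2])/k[2]
E
python3 - <<'E'
from h import *
p=manip.camera_params('wrist')
print(fish(p,303,230,138),fish(p,299,218,114),fish(p,295,207,88))
E
```

```text
[532.04393024 159.09619494 138.        ] [528.51754201 159.5716877  114.        ] [524.87812529 159.79278617  88.        ]
```

Emit:
{"api": "jog_arm", "payload": {
  "moves": [
    [[23, 17, -20, 0.2, -0.1, 0], [22, 16, -20, 0.2, -0.1, 0], [0, 0, -15, 0, 0, 0], [0, 0, 0, 0, 0, 0]]
  ]
}}

```text
clock: 2.05
eef_pos: [530.9, 158.2, 180.1]
eef_rot: [-0.386, 1.57, 0.891]
wrist_force: [-0.5, 0.3, -0.5]
finger_gap: 94.2
```

```bash
python3 - <<'E'
from h import *
from scipy.spatial.transform import Rotation as Ro
s=manip.read_state(); print(s['eef_pos'],Ro.from_euler('xyz',s['eef_rot']).as_matrix().round(4)[:,0])
im,d,p=grab('wrist'); cv2.imwrite('pics/w2.png',cv2.resize(im[130:330,130:430],None,fx=2.5,fy=2.5))
import pickle; pickle.dump(p,open('/tmp/w2.pkl','wb'))
E
```

```text
[530.92988462 158.19745026 180.09572885] [ 6.e-04  8.e-04 -1.e+00]
```

View pics/w2.png

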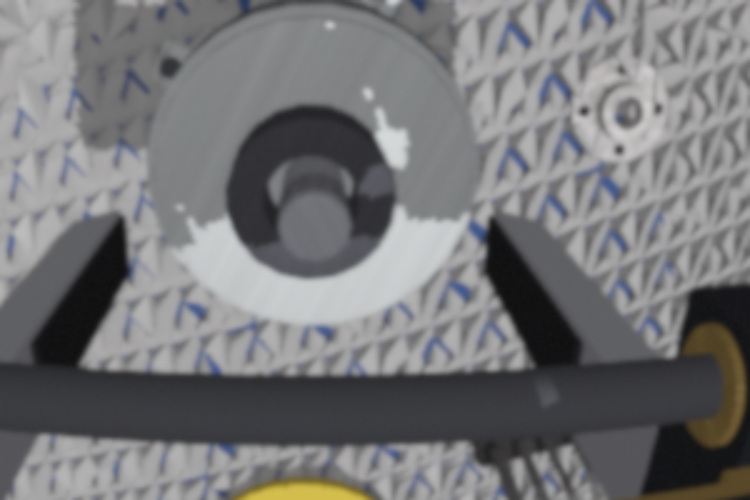

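The crop shows the post top at (315,225), ring centre about (312,190), and the finger tips symmetric about column 306.

```bash
python3 - <<'E'
from h import *
import pickle
p=pickle.load(open('/tmp/w2.pkl','rb'))
f=lambda u,v,z:fish(p,130+u/2.5,130+v/2.5,z).round(1)
print(f(315,225,138),f(312,190,114),f(226,190,114),f(397,190,114),f(312,104,114),f(312,278,114))
print('lid',f(148,160,88),f(483,160,88),f(315,325,88),f(315,3,88))
E
```

```text
[533.7 160.3 138. ] [530.5 160.5 114. ] [522.6 134.3 114. ] [538.4 186.5 114. ] [504.  168.5 114. ] [559.7 151.8 114. ]
lid [510.9 105.9  88. ] [545.6 220.   88. ] [590.  144.1  88. ] [475.8 178.3  88. ]
```

Emit:
{"api": "jog_arm", "payload": {
  "moves": [
    [[3, 0.5, -25, 0, 0, 0], [0, 0, -25, 0, 0, 0], [0, 0, -15, 0, 0, 0], [0, 0, -3, 0, 0, 0], [0, 0, 0, 0, 0, 0]]
  ]
}}

```text
clock: 2.6
eef_pos: [533.7, 159.2, 119.2]
eef_rot: [-1.0, 1.559, 0.277]
wrist_force: [-1.1, 0.7, -0.6]
finger_gap: 94.1
```

Emit:
{"api": "jog_arm", "payload": {
  "moves": [
    [[0, -0.5, -5, -0.18, 0.65, 0], [0, 0, -2, 0, 0, 0], [0, 0, 0, 0, 0, 0]]
  ]
}}

```text
clock: 2.9
eef_pos: [534.5, 158.9, 115.0]
eef_rot: [-1.044, 1.568, 0.234]
wrist_force: [-0.7, -0.0, -0.4]
finger_gap: 93.8
```

Emit:
{"api": "jog_arm", "payload": {
  "moves": [
    [[0, 0, -3, 0, 0, 0], [0, 0, 0, 0, 0, 0], [0, 0, 0, 0, 0, 0], [0, 0, 0, 0, 0, 0], [0, 0, 0, 0, 0, 0]]
  ],
  "gripper": -1,
  "squeeze": 25
}}

```text
clock: 3.4
eef_pos: [534.7, 158.9, 112.4]
eef_rot: [-1.048, 1.567, 0.229]
wrist_force: [-0.1, -0.8, -0.6]
finger_gap: 57.4
```

Emit:
{"api": "jog_arm", "payload": {
  "moves": [
    [[0, 0, 0, 0, 0, 0], [0, 0, 0, 0, 0, 0], [0, 0, 0, 0, 0, 0]]
  ]
}}

```text
clock: 3.7
eef_pos: [534.7, 158.9, 112.5]
eef_rot: [-1.059, 1.567, 0.219]
wrist_force: [-0.9, 0.1, -0.8]
finger_gap: 55.5
```

Emit:
{"api": "jog_arm", "payload": {
  "moves": [
    [[0, 0, 4, 0, 0, 0], [0, 0, 6, 0, 0, 0], [0, 0, 10, 0, 0, 0], [0, 0, 10, 0, 0, 0], [0, 0, 10, 0, 0, 0]]
  ]
}}

```text
clock: 4.2
eef_pos: [533.7, 158.7, 154.0]
eef_rot: [-0.953, 1.57, 0.325]
wrist_force: [0.0, -0.2, -3.8]
finger_gap: 55.6
```

Emit:
{"api": "jog_arm", "payload": {
  "moves": [
    [[0, 0, 15, 0, 0, 0], [0, 0, 15, 0, 0, 0], [0, 0, 8, 0, 0, 0], [-4, -12, 0, 0, 0, 0], [-9, -28, 0, 0, 0, 0]]
  ]
}}

```text
clock: 4.7
eef_pos: [520.9, 119.2, 197.3]
eef_rot: [-0.986, 1.566, 0.295]
wrist_force: [-0.4, 0.6, -3.6]
finger_gap: 55.7
```

Emit:
{"api": "jog_arm", "payload": {
  "moves": [
    [[-9, -35, 0, 0, 0, 0], [-9, -35, 0, 0, 0, 0], [-5, -25, 0, 0, 0, 0], [0, -10, 0, 0, 0, 0], [0, 0, 0, 0, 0, 0]]
  ]
}}

```text
clock: 5.2
eef_pos: [493.1, 5.9, 195.3]
eef_rot: [-0.964, 1.569, 0.315]
wrist_force: [-0.4, -0.2, -2.4]
finger_gap: 55.6
```

Emit:
{"api": "jog_arm", "payload": {
  "moves": [
    [[0, 0, -35, 0, 0, 0], [0, 0, -35, 0, 0, 0], [0, 0, -30, 0, 0, 0], [0, 0, -20, 0, 0, 0], [0, 0, -10, 0, 0, 0]]
  ]
}}

```text
clock: 5.7
eef_pos: [493.9, 9.0, 61.9]
eef_rot: [-1.098, 1.565, 0.182]
wrist_force: [-0.3, -0.1, -2.5]
finger_gap: 55.9
```

Emit:
{"api": "jog_arm", "payload": {
  "moves": [
    [[0, 0, -14, -0.06, 0.3, 0], [0, 0, -10, 0, 0, 0], [0, 0, -5, 0, 0, 0], [0, 0, -2, 0, 0, 0], [0, 0, 0, 0, 0, 0]]
  ]
}}

```text
clock: 6.2
eef_pos: [494.7, 10.3, 29.1]
eef_rot: [-1.177, 1.57, 0.104]
wrist_force: [0.2, 0.6, -3.1]
finger_gap: 55.5
```

Emit:
{"api": "jog_arm", "payload": {
  "moves": [
    [[0, 0, -2, 0, 0, 0], [0, 0, -1, 0, 0, 0], [0, 0, 0, 0, 0, 0]]
  ]
}}

```text
clock: 6.5
eef_pos: [495.5, 10.2, 27.1]
eef_rot: [-1.285, 1.568, -0.003]
wrist_force: [0.9, 1.1, -2.9]
finger_gap: 55.7
```

Emit:
{"api": "jog_arm", "payload": {
  "moves": [
    [[0, 0, -1, 0, 0, 0], [0, 0, 0, 0, 0, 0]]
  ]
}}

```text
clock: 6.7
eef_pos: [495.7, 10.1, 26.4]
eef_rot: [-1.295, 1.567, -0.014]
wrist_force: [0.1, -0.8, -2.6]
finger_gap: 55.3
```

Emit:
{"api": "jog_arm", "payload": {
  "moves": [
    [[0, 0, -2, 0, 0, 0], [0, 0, 0, 0, 0, 0]]
  ]
}}

```text
clock: 6.9
eef_pos: [496.4, 10.0, 26.2]
eef_rot: [-1.35, 1.565, -0.068]
wrist_force: [-0.7, -1.1, -3.8]
finger_gap: 55.7
```

Emit:
{"api": "jog_arm", "payload": {
  "moves": [
    [[0, 0, -1, 0, 0, 0], [0, 0, 0, 0, 0, 0]]
  ]
}}

```text
clock: 7.1
eef_pos: [496.7, 10.0, 25.9]
eef_rot: [-1.352, 1.564, -0.071]
wrist_force: [-0.1, 0.6, -3.7]
finger_gap: 55.7
```

Emit:
{"api": "jog_arm", "payload": {
  "moves": [
    [[0, 0, -2.5, 0, 0.4, 0], [0, 0, 0, 0, 0, 0]]
  ]
}}

```text
clock: 7.3
eef_pos: [497.7, 9.8, 25.3]
eef_rot: [-1.797, 1.569, -0.515]
wrist_force: [0.5, -0.6, -3.1]
finger_gap: 55.6
```

Emit:
{"api": "jog_arm", "payload": {
  "moves": [
    [[0, 0, -1, 0, 0, 0], [0, 0, 0, 0, 0, 0]]
  ]
}}

```text
clock: 7.5
eef_pos: [497.9, 9.8, 25.0]
eef_rot: [-1.769, 1.569, -0.487]
wrist_force: [-1.1, -0.4, 0.2]
finger_gap: 55.8
```

Emit:
{"api": "jog_arm", "payload": {
  "moves": [
    [[0, 0, -1, 0, 0, 0], [0, 0, 0, 0, 0, 0]]
  ]
}}

```text
clock: 7.7
eef_pos: [497.9, 9.8, 25.0]
eef_rot: [-1.823, 1.569, -0.541]
wrist_force: [-0.5, 0.8, -2.8]
finger_gap: 55.5
```

Emit:
{"api": "jog_arm", "payload": {
  "moves": [
    [[0, 0, 0, 0, 0, 0], [0, 0, 0, 0, 0, 0], [0, 0, 0, 0, 0, 0], [0, 0, 0, 0, 0, 0]]
  ],
  "gripper": 1
}}

```text
clock: 8.1
eef_pos: [498.1, 9.8, 24.5]
eef_rot: [-1.691, 1.568, -0.409]
wrist_force: [0.1, -0.0, 0.5]
finger_gap: 84.3
```

Emit:
{"api": "jog_arm", "payload": {
  "moves": [
    [[0, 0, 5, 0, 0, 0], [0, 0, 25, 0, 0, 0], [0, 0, 45, 0, 0, 0], [0, 0, 45, 0, 0, 0], [0, 0, 45, 0, 0, 0]]
  ]
}}

```text
clock: 8.6
eef_pos: [494.2, 10.0, 190.3]
eef_rot: [1.901, 1.562, -3.101]
wrist_force: [-0.1, 0.4, 0.3]
finger_gap: 94.1
```

Emit:
{"api": "jog_arm", "payload": {
  "moves": [
    [[0, 0, 25, 0, 0, 0], [8, 35, 10, 0, 0, 0], [10, 40, 0, 0, 0, 0], [10, 40, 0, 0, 0, 0], [4, 15, 0, 0, 0, 0]]
  ]
}}

```text
clock: 9.1
eef_pos: [528.2, 142.4, 237.2]
eef_rot: [-1.27, 1.565, 0.007]
wrist_force: [0.8, -0.8, 0.6]
finger_gap: 94.3
```

Emit:
{"api": "jog_arm", "payload": {
  "moves": [
    [[6, 16, -15, 0, 0.3, 0], [0, 0, -10, 0, 0, 0], [0, 0, 0, 0, 0, 0]]
  ]
}}

```text
clock: 9.4
eef_pos: [534.2, 160.0, 211.8]
eef_rot: [-1.533, 1.57, -0.253]
wrist_force: [-0.1, -0.4, -0.0]
finger_gap: 93.7
```

```bash
python3 - <<'E'
from h import *
from scipy.spatial.transform import Rotation as Ro
s=manip.read_state(); print(s['eef_pos'],Ro.from_euler('xyz',s['eef_rot']).as_matrix().round(4))
im,d,p=grab('wrist'); cv2.imwrite('pics/w3.png',im[:, :])
import pickle; pickle.dump(p,open('/tmp/w3.pkl','wb'))
im,d,p=grab('top'); w=cloud(p,d)
def st(c,r,lo,hi):
    q=w[(np.hypot(w[...,0]-c[0],w[...,1]-c[1])<r)&(w[...,2]>lo)&(w[...,2]<hi)]; print(c,len(q),q.size and (q.mean(0).round(1),np.ptp(q,0).round()))
st((535,157),90,83,95); st((535,157),30,128,150); st((498,10),50,12,60)
E
```

```text
[534.21098615 160.04455054 211.80577285] [[ 8.000e-04 -9.580e-01  2.867e-01]
 [-2.000e-04  2.867e-01  9.580e-01]
 [-1.000e+00 -9.000e-04  0.000e+00]]
(535, 157) 284 (array([571.8, 140.7,  87.1]), array([43., 74.,  9.]))
(535, 157) 0 0
(498, 10) 218 (array([497.7,   8.4,  26.7]), array([54., 75., 20.]))
```

View pics/w3.png

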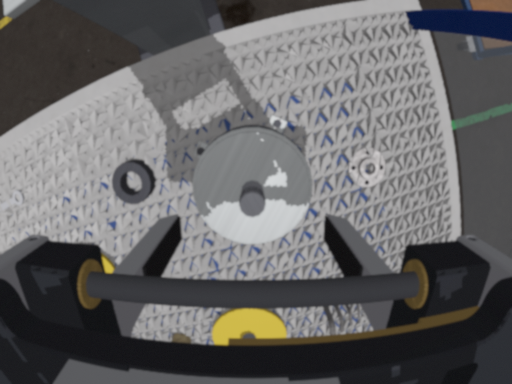

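The ring lies flat on the bench at (133,181). The lid is still shut, and the post at (252,203) is centred between the jaws.

```bash
python3 - <<'E'
from h import *
import pickle
p=pickle.load(open('/tmp/w3.pkl','rb'))
print(fish(p,252,203,138),fish(p,252,183,88))
E
```

```text
[532.98302165 160.21124201 138.        ] [527.81367845 161.69586082  88.        ]
```

Emit:
{"api": "jog_arm", "payload": {
  "moves": [
    [[0, 0, -30, 0, 0, 0], [0, 0, -30, 0, 0, 0], [0, 0, -20, 0, 0, 0], [0, 0, -8, 0, 0, 0], [0, 0, 0, 0, 0, 0]]
  ]
}}

```text
clock: 10.0
eef_pos: [535.9, 155.7, 127.4]
eef_rot: [-1.132, 1.561, 0.142]
wrist_force: [-0.6, 0.1, 1.4]
finger_gap: 93.8
```

Emit:
{"api": "jog_arm", "payload": {
  "moves": [
    [[-1.5, 4, -5, -0.08, 0.5, 0], [0, 0, -3, 0, 0, 0], [0, 0, 0, 0, 0, 0]]
  ]
}}

```text
clock: 10.3
eef_pos: [535.5, 159.7, 121.8]
eef_rot: [-1.107, 1.567, 0.166]
wrist_force: [0.1, 0.3, 0.3]
finger_gap: 94.2
```

Emit:
{"api": "jog_arm", "payload": {
  "moves": [
    [[-1.2, 0, -4, 0, 0.2, 0], [0, 0, -2, 0, 0, 0], [0, 0, 0, 0, 0, 0]]
  ]
}}

```text
clock: 10.6
eef_pos: [534.6, 160.0, 116.4]
eef_rot: [-0.789, 1.568, 0.485]
wrist_force: [-0.1, 0.1, 0.4]
finger_gap: 94.1
```

Emit:
{"api": "jog_arm", "payload": {
  "moves": [
    [[0, 0, 0, 0, 0, 0], [0, 0, 0, 0, 0, 0], [0, 0, 0, 0, 0, 0], [0, 0, 0, 0, 0, 0]]
  ],
  "gripper": -0.35,
  "squeeze": 10
}}

```text
clock: 11.0
eef_pos: [534.7, 160.0, 116.6]
eef_rot: [-0.817, 1.568, 0.457]
wrist_force: [0.4, 0.6, -0.2]
finger_gap: 65.1
```

```bash
python3 - <<'E'
from h import *
from scipy.spatial.transform import Rotation as Ro
s=manip.read_state(); print(s['eef_pos'],s['finger_gap'],s['wrist_force'],Ro.from_euler('xyz',s['eef_rot']).as_matrix().round(4)[:,0])
im,d,p=grab('wrist'); cv2.imwrite('pics/w4.png',cv2.resize(im[130:330,130:430],None,fx=2.5,fy=2.5))
E
```

```text
[534.71278482 159.97476596 116.57130734] 65.0817777856205 [ 0.3938999   0.56516585 -0.21527758] [ 0.0023  0.0012 -1.    ]
```

View pics/w4.png

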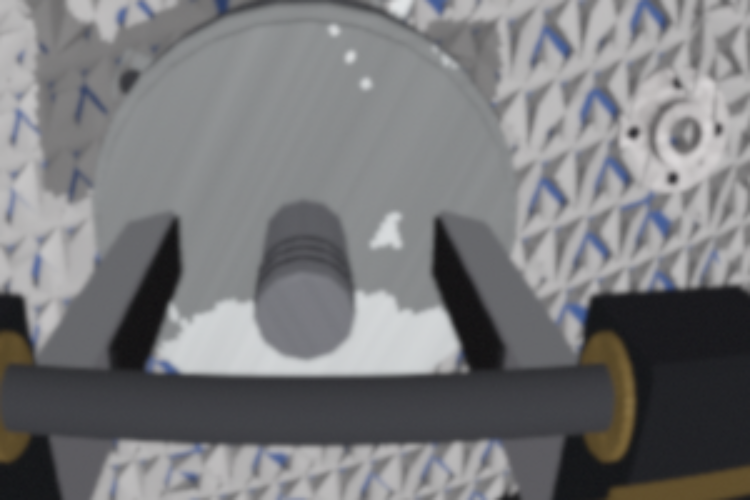

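The post (column 304) sits within 1 mm of the jaw centre (column 307) and within the pad width.

Emit:
{"api": "jog_arm", "payload": {
  "moves": [
    [[0, 0, 0, 0.07, 0.13, 0], [0, 0, 0, 0, 0, 0], [0, 0, 0, 0, 0, 0], [0, 0, 0, 0, 0, 0], [0, 0, 0, 0, 0, 0]]
  ],
  "gripper": -1,
  "squeeze": 15
}}

```text
clock: 11.55
eef_pos: [534.7, 159.9, 116.6]
eef_rot: [0.359, 1.568, 1.633]
wrist_force: [1.3, 1.9, -0.0]
finger_gap: 21.6
```

Emit:
{"api": "jog_arm", "payload": {
  "moves": [
    [[0, 0, 0, 0, 0, 0], [0, 0, 0, 0, 0, 0], [0, 0, 0, 0, 0, 0], [0, 0, 0, 0, 0, 0]]
  ],
  "squeeze": 58
}}

```text
clock: 11.95
eef_pos: [534.7, 160.0, 116.6]
eef_rot: [0.343, 1.568, 1.617]
wrist_force: [-0.4, 0.5, 0.0]
finger_gap: 21.5
```

Emit:
{"api": "jog_arm", "payload": {
  "moves": [
    [[0, 0, 1, 0, 0, 0], [0, 0, 1, 0, 0, 0], [0, 0, 0, 0, 0, 0]]
  ]
}}

```text
clock: 12.25
eef_pos: [534.3, 159.9, 118.0]
eef_rot: [0.936, 1.568, 2.21]
wrist_force: [0.2, 0.2, -3.9]
finger_gap: 21.2
```

Emit:
{"api": "jog_arm", "payload": {
  "moves": [
    [[0, 0, 1, 0, 0, 0], [0, 0, 1, 0, 0, 0], [0, 0, 0, 0, 0, 0]]
  ]
}}

```text
clock: 12.55
eef_pos: [534.1, 159.7, 119.0]
eef_rot: [1.247, 1.568, 2.521]
wrist_force: [2.3, 0.3, -5.5]
finger_gap: 21.1
```

Emit:
{"api": "jog_arm", "payload": {
  "moves": [
    [[0, 0, 1, 0, 0, 0], [0, 0, 0.5, 0, 0, 0], [0, 0, 0, 0, 0, 0]]
  ]
}}

```text
clock: 12.85
eef_pos: [533.8, 159.5, 119.6]
eef_rot: [1.508, 1.567, 2.781]
wrist_force: [2.3, -0.5, -8.7]
finger_gap: 21.1
```

Emit:
{"api": "jog_arm", "payload": {
  "moves": [
    [[0, 0, 1, 0, 0, 0], [0, 0, 0.5, 0, 0, 0]]
  ]
}}

```text
clock: 13.05
eef_pos: [533.5, 159.5, 120.5]
eef_rot: [1.643, 1.566, 2.917]
wrist_force: [4.1, 0.1, -13.5]
finger_gap: 21.1
```

Emit:
{"api": "jog_arm", "payload": {
  "moves": [
    [[0.8, 0.3, 0.8, -0.06, -0.25, 0], [0.3, 0, 0.5, 0, 0, 0]]
  ]
}}

```text
clock: 13.25
eef_pos: [533.6, 159.6, 121.0]
eef_rot: [2.078, 1.567, -2.932]
wrist_force: [1.5, 0.4, -13.9]
finger_gap: 21.0
```

Emit:
{"api": "jog_arm", "payload": {
  "moves": [
    [[0.2, 0, 1, 0, 0, 0], [0, 0, 0.5, 0, 0, 0]]
  ]
}}

```text
clock: 13.45
eef_pos: [533.8, 159.7, 123.1]
eef_rot: [2.052, 1.567, -2.957]
wrist_force: [0.5, 0.1, -5.2]
finger_gap: 21.4
```

Emit:
{"api": "jog_arm", "payload": {
  "moves": [
    [[0.2, 0, 1, 0, 0, 0], [0.2, 0, 2, 0, 0, 0], [0.2, 0, 2, 0, 0, 0], [0, 0, 2, 0, 0, 0], [0, 0, 1, 0, 0, 0]]
  ]
}}

```text
clock: 13.95
eef_pos: [536.0, 160.1, 134.9]
eef_rot: [-0.946, 1.568, 0.328]
wrist_force: [-0.3, 0.6, -2.6]
finger_gap: 21.2
```

Emit:
{"api": "jog_arm", "payload": {
  "moves": [
    [[-1, 0, 1, 0.03, 0.13, 0], [0, 0, 0.5, 0, 0, 0], [0, 0, 0, 0, 0, 0], [0, 0, 0, 0, 0, 0]]
  ]
}}

```text
clock: 14.35
eef_pos: [535.0, 160.1, 136.8]
eef_rot: [0.198, 1.569, 1.471]
wrist_force: [-0.2, -0.3, -2.6]
finger_gap: 20.8
```

```bash
python3 - <<'E'
from h import *
from scipy.spatial.transform import Rotation as Ro
s=manip.read_state(); print(s['eef_pos'],s['qd'].round(3),s['wrist_force'],Ro.from_euler('xyz',s['eef_rot']).as_matrix().round(4)[:,0])
im,d,p=grab('scene'); cv2.imwrite('pics/s5.png',cv2.resize(im[120:320,110:350],None,fx=3,fy=3,interpolation=cv2.INTER_CUBIC))
w=cloud(p,d); m=(np.hypot(w[...,0]-535,w[...,1]-158)<70)
q=w[m]; h=np.histogram(q[:,2],bins=np.arange(70,150,3)); print(list(zip(h[1].astype(int),h[0])))
q=q[(q[:,2]>103)&(q[:,2]<113)&(np.hypot(q[:,0]-535,q[:,1]-158)>25)]
if len(q)>10:
    A=np.c_[q[:,:2]-[535,158],np.ones(len(q))]; print(len(q),np.linalg.lstsq(A,q[:,2],rcond=None)[0],np.median(q[:,2]))
E
```

```text
[534.96961935 160.14063522 136.80250119] [-0.001 -0.002  0.001  0.    -0.001 -0.001] [-0.20591415 -0.26636068 -2.59174405] [ 1.0e-04  1.5e-03 -1.0e+00]
[(np.int64(70), np.int64(32)), (np.int64(73), np.int64(42)), (np.int64(76), np.int64(66)), (np.int64(79), np.int64(84)), (np.int64(82), np.int64(27)), (np.int64(85), np.int64(0)), (np.int64(88), np.int64(0)), (np.int64(91), np.int64(0)), (np.int64(94), np.int64(0)), (np.int64(97), np.int64(9)), (np.int64(100), np.int64(42)), (np.int64(103), np.int64(158)), (np.int64(106), np.int64(239)), (np.int64(109), np.int64(104)), (np.int64(112), np.int64(19)), (np.int64(115), np.int64(3)), (np.int64(118), np.int64(3)), (np.int64(121), np.int64(2)), (np.int64(124), np.int64(1)), (np.int64(127), np.int64(9)), (np.int64(130), np.int64(8)), (np.int64(133), np.int64(11)), (np.int64(136), np.int64(4)), (np.int64(139), np.int64(7)), (np.int64(142), np.int64(8)), (np.int64(145), np.int64(5))]
447 [-2.40792134e-03 -5.43643973e-03  1.07215989e+02] 107.03179597899893
```

View pics/s5.png

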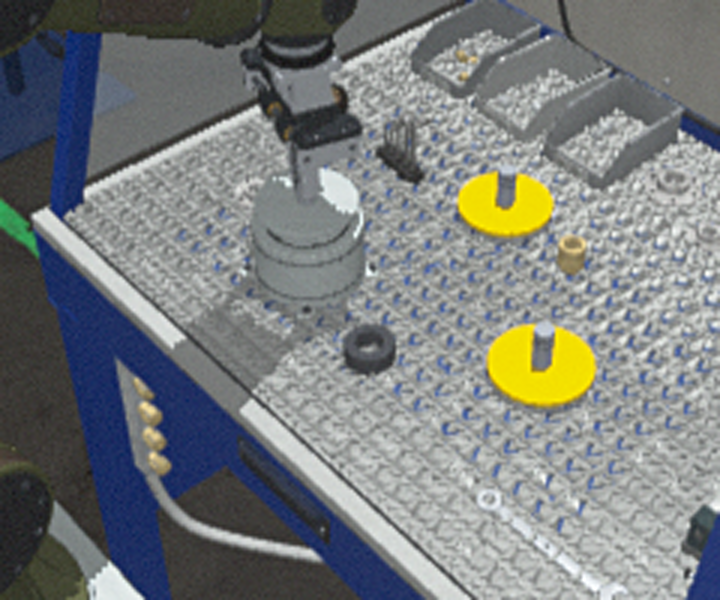

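The scene view shows the ring flat on the bench at (369,347). The lid is held level above the pot at (308,210), with its top at 107 mm against 87 mm when shut, so it is about 20 mm open.

```bash
python3 -c "
from cell import manip
print(manip.sign_off())"
```

```text
the job is handed in; nothing more can be done
None
```

The job is done and handed in at about 14.4 s. The lid is held level over the pot's mouth, about 20 mm open, still in the gripper.

- **Ring:** I lifted it straight up off the post and set it flat on the bench at about (498, 10) mm. A wrist picture then showed the lid still shut.
- **Seal:** I gripped the post at 58 N and pulled up in small steps. The highest reading was about 14 N, and the seal let go after roughly 5 mm. The lid's weight then hung steady at about 2.6 N.
- **Last check:** The lid's top measured 107 mm against 87 mm when shut, tilted about 0.3°. The arm was still.
- **Bystanders:** I moved nothing else. The flange, hex keys, bush, spanner and yellow look-alike lids were not touched.

Two readings fell short of exact:
- **Camera disagreement:** The top and wrist cameras differed by about 3–4 mm on the pot's position. I centred the grip on the post from the wrist view.
- **Lid rise:** While I raised the lid after the seal let go, it rose 12 mm for 8 mm commanded.

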